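# Pack and lock the cup crate

## Task

Pack all the small terracotta cups upright into the wooden crate, then shut its lid and press it down against the rubber seal until the front latch catches and keeps it fully shut. Then knock the steel locking pin on the lid fully down with the wooden mallet, not with the fingers, and stand the mallet back upright on its cork pad as it stood before. Leave the other goods where they are.

Things in the scene. Friction and masses are not known exactly. Their poses are not given: they have to be found in the camera images.
- crate: Wooden crate, fixed, 166 (x) x 316 (y) x 96 mm high outside; walls and floor 8 mm, inside 150 x 300 x 88 mm. Origin: centre of its underside; x points to the hinged side (away from the robot), y along its length. It takes three cups in a row along y (95 mm apart), with room for a finger on the -x side of each
- latch_top (a point): Top of the sprung steel latch hook at the middle of the crate's -x wall, 130 mm above the plinth; 34 mm wide. The hook snaps over the lid's tongue by itself when the lid is pressed right down. A black sponge seal along the -x rim stands 10 mm above the shut lid's underside
- lid (a joint): Crate lid, board 166 x 316 x 12 mm hinged along the +x rim. 0 = shut, grows as it opens, to 1.8 rad (just past upright). Stiff hinge (0.35 N m): it stays where left. The seal resists from 0.06 rad; about 15 N down near the middle of the free edge takes it to about 0 and the latch snaps over, then holds it under 0.02; if not caught, the seal lifts it above 0.03 on release
- lid_edge (a point): Middle of the lid's free edge, on its outer face (the top face when shut). Its axes are the lid's: z is the outward normal of the outer face, x points to the hinge, y along the edge. The latch's steel tongue stands 9 mm out from the edge here (mid-thickness, 40 mm wide)
- lid_hinge (a point): Middle of the lid's hinge line, level with the lid's underside
- lock_pin (a joint): Steel locking pin on the lid, sprung, 85 mm from the hinge line and 105 mm to -y of the lid's middle. Its flat round head (diameter 26 mm, 10 mm thick) stands 28 mm above the lid's outer face. 0 = up, 0.016 m = fully down, where it stays by friction; it moves under about 6 to 10 N; strike it at a moderate speed (0.1 m/s is enough), not harder than needed
- pin_head: The pin's head; origin on the pin's axis at the lid's outer face while the pin is up
- pin_top (a point): Centre of the top of the pin's head; z is the outward normal of the lid's outer face
- mallet: Wooden mallet standing on one face of its head: head 56 x 56 x 70 mm high, with a square handle (24 x 24 mm, 120 mm long) that sticks out level to -x, from 28 to 147 mm from the head's middle, its centre line 45 mm above the lower face. 0.28 kg. Origin: centre of the lower face of the head, which is the striking face; z up. It is balanced about 10 mm from the head's middle towards the handle
- mallet_grip (a point): Point on the mallet handle's centre line, 58 mm from the head's middle (30 mm from the head) and 45 mm above the striking face, a good place to grasp across the handle (24 mm wide, along the mallet's y)
- pad: Cork pad for the mallet, fixed, 190 (x) x 90 (y) x 3 mm. Origin: centre of its underside
- pad_spot (a point): Point on the pad's top, 50 mm from its centre along its +x, where the middle of the mallet's head belongs; the handle lies over the pad towards the pad's -x
- tumbler_centre (a point): Bystander: tall printed tumbler, 70 mm across, 182 mm high; point at its centre
- music_box: Bystander: small wooden music box, 70 x 88 x 57 mm; origin under its centre
- frame: Bystander: tile picture frame on an easel foot, 160 mm wide, 157 mm high; origin under its centre
- cup0_centre (a point): Small terracotta cup without handle, 79 mm across the rim, 76 mm high, hollow, wall 6 to 8 mm thick at the rim (pinch it there from above), 0.16 kg; point on its axis half-way up, z along the axis. May be absent
- cup1_centre (a point): Small terracotta cup without handle, 79 mm across the rim, 76 mm high, hollow, wall 6 to 8 mm thick at the rim (pinch it there from above), 0.16 kg; point on its axis half-way up, z along the axis. May be absent
- cup2_centre (a point): Small terracotta cup without handle, 79 mm across the rim, 76 mm high, hollow, wall 6 to 8 mm thick at the rim (pinch it there from above), 0.16 kg; point on its axis half-way up, z along the axis. May be absent
Things that resemble listed ones, but are neither listed nor needed, are in the scene too. Leave any green or turquoise look-alike of the part that bears cup2_centre alone.

How it is judged:
By the outcome, as a careful person would: the job done as asked, in the order asked, and still so for the second after the job is handed in, with the robot touching nothing.
Of cup0, cup1, cup2 only 2 to 3 are there at a start; the rules pass over those that are not, and their reading is None.
At some moment in a run one of cup0, cup1, cup2, mallet may be knocked a few centimetres aside while the robot is not near it.
It also fails if it takes over 208 s, if anything falls off the work surface, if the arm or the gripper's body presses on something with over 40 N, if the wrist force passes 120 N, or if a joint passes its speed limit or range.

## Robot

A 7-joint arm with a two-finger parallel gripper is mounted at the origin on a cart in front of the work surface, level with it; the furniture and walls round the work are solid. World frame = base frame: x ahead of the robot, y to its left, z up, the work surface at z = 0. Lengths are in m, angles in rad, forces in N, time in s.
With the tool pointing down it reaches from about 0.4 to 0.85 m from the base axis. Payload 10.4 kg.
Tool frame: the origin (TCP) lies on the centre line of the jaws, within the pads' length; the fingertips stand 8 mm ahead of it and the grasp point (between the pads) lies 11 mm behind it (r.finger_overhang is the distance from the TCP to the fingertips, in m); z points along the fingers, y is the line along which they close (so a half turn about z gives the same grasp; the last joint's range is limited). The gripper opens to 87 mm and grips with 3 to 60 N. Pads are 19 mm wide; open, the fingers measure 117 mm over their backs; the gripper's body (75 mm by 190 mm) begins 51 mm behind the grasp point.
Start: joints at [-1.316, 0.332, -0.065, 1.46, 0.022, 1.35, -0.088], TCP at [0.171, 0.601, 0.231] pointing down, gripper open.
Joint ranges: [-2.6, 2.6], [-0.5, 2.12], [-1.47, 1.34], [0.16, 2.42], [-1.27, 4.41], [0.06, 2.06], [-2.6, 2.6]. Speed limits (rad/s): [2.22, 2.22, 2.79, 2.79, 3.14, 3.14, 3.14].

## Interface

Orientations are given as a unit quaternion [x, y, z, w].
In Python, from bench import r, vision gives the robot as it stands.
- The arm moves only by the tool drive_tool, never from a script. Its argument "series" is a list of rows, each a list of 2 entries, a list of its own where there are three numbers: the shift along the world's x, y, z in cm, then the turn about the world's z in degrees. A call has exactly 10 rows; each row shifts and turns the commanded pose from where the row before left it; what a row does not reach is not made up. A row lasts 1/8 s, in which the tool goes at most 62.5 mm and 10.7 degrees, less where a joint would pass 70% of its speed; a pose out of reach is approached as far as the arm can. A call with a gripper value outside its range is refused whole. "hand" is the closure, from 0 (fully open) to 1 (shut), set as the call begins (left out, the last holds). The fingers move at their own pace and stop on an object; "newtons" is the grip in N (left out, the last holds). Time passes only in rows, so rows that do not move let the fingers close, or fill a call up. It gives the time, the measured TCP pose, the force, the opening and the grip force at its end, in the units of the state.
- r.read_state(): the state, without advancing time (a new reading comes with each control period).
- vision.camera(name): name is "scene" or "side" or "wrist"; returns a dict with "color" (420x560x3 uint8, red, green, blue), "intrinsics" (3x3 intrinsics, pixels), "k1" (the pictures are not rectified: a ray, as slopes to the right and down, at radius r is drawn at 1 + k1 r^2 times it, then the intrinsics apply), "R" (3x3) and "t" (3): a world point X has camera coordinates R X + t; the wrist camera has in their place "mount" (4x4, takes a point from camera to tool coordinates, whose origin is the TCP and whose axes are the flange's). Camera axes: x right, y down, z forward; pixel columns grow to the right and rows downward; lengths in m; the calibration is good to about 2 mm. A picture is of the moment at which its call begins: read the wrist's pose just before it. There is no depth.
- r.close_job(): hands the job in; it is judged then, once.
The state is a dict: "time": time; "joint_positions": joint angles; "joint_vel": joint speeds; "joint_torque": joint torques, N m; "ee_pos": TCP position; "eef_rot": TCP orientation; "ft_force": force on the tool from outside, world axes, zero at the start; "torque": the same for the moment, N m; "width": finger opening in m; "grip_force": force on a finger pad.
Only numpy, scipy, OpenCV 4.12 (cv2) and the standard library are available. Lean on these libraries where they do the work, as an engineer would, in place of code of your own. Each camera call takes 0.05 s, during which the arm holds its last target. There are 200 camera calls.

## Working session

There is one attempt and no reset: what is moved stays moved. The work goes in short steps, Python scripts to look and compute and a tool call to move; the robot and the scene stay as the last step left them, time stands still between calls to the robot, and variables do not carry over. Pictures are saved under pics/ and viewed, at most 14 in all, crops included, and the job is handed in when it is done.

Besides the shell and the picture viewer there is one more tool, called after "Request:" as name([rows], argument=value, ...), one row to a line, values as JSON. drive_tool: Moves the arm, as the interface text tells. Its arguments: {"type":"object","properties":{"series":{"type":"array"},"hand":{"type":"number"},"newtons":{"type":"number"}},"required":["series"]}

```bash
ls; mkdir -p pics; cat > h.py <<'E'
import numpy as np, cv2
from bench import r, vision
from scipy.spatial.transform import Rotation as Ro
def shot(name, fn=None):
    s=r.read_state(); c=vision.camera(name)
    if name=='wrist':
        M=np.eye(4); M[:3,:3]=Ro.from_quat(s['eef_rot']).as_matrix(); M[:3,3]=s['ee_pos']
        W=M@np.array(c['mount']); c['R']=W[:3,:3].T; c['t']=-W[:3,:3].T@W[:3,3]
    c['R']=np.array(c['R']); c['t']=np.array(c['t']); c['K']=np.array(c['intrinsics'])
    if fn: cv2.imwrite('pics/'+fn+'.png', cv2.cvtColor(c['color'],cv2.COLOR_RGB2BGR))
    return c
def ray(c,u,v):
    k=c['k1']; p=cv2.undistortPoints(np.array([[[u,v]]],float),c['K'],np.array([k,0,0,0,0.]))[0,0]
    d=c['R'].T@np.array([p[0],p[1],1]); o=-c['R'].T@c['t']; return o,d/np.linalg.norm(d)
def onz(c,u,v,z):
    o,d=ray(c,u,v); return o+d*(z-o[2])/d[2]
def proj(c,X):
    X=np.atleast_2d(np.array(X,float))
    return cv2.projectPoints(X,cv2.Rodrigues(c['R'])[0],c['t'],c['K'],np.array([c['k1'],0,0,0,0.]))[0][:,0]
def tri(c1,p1,c2,p2):
    o1,d1=ray(c1,*p1);o2,d2=ray(c2,*p2)
    t=np.linalg.lstsq(np.c_[d1,-d2],o2-o1,rcond=None)[0]
    a=o1+d1*t[0];b=o2+d2*t[1]; return (a+b)/2,np.linalg.norm(a-b)
E
python3 - <<'E'
from h import *
np.set_printoptions(precision=3,suppress=True)
for n in ('scene','side','wrist'):
    c=shot(n,n+'0'); print(n,-c['R'].T@c['t'],c['R'][2],c['K'][0,0],c['k1'])
print(r.read_state())
E
```

```text
pics
scene [ 0.161 -0.706  0.986] [ 0.34   0.616 -0.71 ] 444.04952488448237 -0.038853853399766325
side [ 0.092 -0.791  0.607] [ 0.432  0.771 -0.469] 382.96487124977267 -0.010232133588286896
wrist [0.099 0.622 0.383] [ 0.265 -0.078 -0.961] 339.1940385923911 -0.03800443874611519
{'time': 0.15, 'joint_positions': array([-1.316,  0.333, -0.065,  1.461,  0.022,  1.35 , -0.089]), 'joint_vel': array([-0.002, -0.003,  0.   , -0.002,  0.   , -0.002,  0.001]), 'joint_torque': array([  0.001, -62.364,   0.025, -39.014,  -0.062,   0.038,   0.   ]), 'ee_pos': array([0.171, 0.601, 0.23 ]), 'eef_rot': array([ 0.138,  0.99 , -0.001, -0.   ]), 'ft_force': array([-0.202,  0.164,  0.265]), 'torque': array([ 0.045, -0.007,  0.048]), 'grip_force': 0.0, 'width': 0.08709591969519549}
```

View pics/scene0.png

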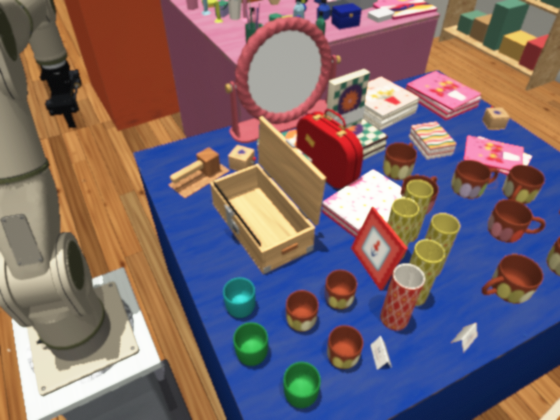

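View pics/side0.png

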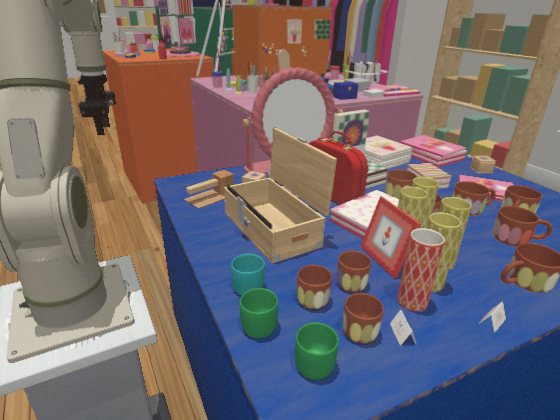

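The scene picture shows three small handle-less terracotta cups at (302,310), (341,290) and (345,347). Green and turquoise look-alikes stand at (240,298), (251,345) and (302,384), and larger handled mugs at the right (400–520, 160–280). The crate is at (262,215) with its lid about upright, and the mallet is at (205,165) on its pad. The three front cups fit the description; I'll confirm them in one enlarged crop and measure.

```bash
python3 - <<'E'
from h import *
np.set_printoptions(precision=3,suppress=True)
out={}
for n in ('scene','side'):
    c=shot(n); hsv=cv2.cvtColor(c['color'],cv2.COLOR_RGB2HSV)
    m=((hsv[...,0]<14)|(hsv[...,0]>174))&(hsv[...,1]>110)&(hsv[...,2]>40)
    m=m.astype(np.uint8)
    k,l,st,ce=cv2.connectedComponentsWithStats(m)
    for i in range(1,k):
        x,y,w,h,a=st[i]
        if a<250 or x<230 : continue
        ys,xs=np.where(l==i)
        L=(x-.5,ys[xs==x].mean()); R=(x+w-.5,ys[xs==x+w-1].mean())
        mid=((L[0]+R[0])/2,(L[1]+R[1])/2)
        print(n,st[i],np.array(mid),onz(c,*mid,.074), 'w',np.linalg.norm(onz(c,*L,.074)-onz(c,*R,.074)))
    out[n]=c
c=out['scene']
a=cv2.resize(c['color'][260:410,215:415],None,fx=2.9,fy=2.9,interpolation=cv2.INTER_CUBIC)[:, :580]
cv2.imwrite('pics/cups.png',a[...,::-1])
a=cv2.resize(c['color'][110:275,160:335],None,fx=3.6,fy=3.6,interpolation=cv2.INTER_CUBIC)[:594]
cv2.imwrite('pics/crate.png',a[...,::-1])
E
```

```text
scene [519  34  31  37 599] [534.    48.25] [2.144 0.424 0.074] w 0.3981839559727954
scene [386 144  30  23 569] [400.5 154.5] [1.075 0.108 0.074] w 0.1008522547415724
scene [455 160  47  27 800] [478. 171.] [ 1.239 -0.077  0.074] w 0.16447793056788715
scene [ 493  164   51   78 1949] [518.  218.5] [ 1.181 -0.284  0.074] w 0.1401837781630424
scene [ 329  207   94  123 2917] [375.5 248.5] [ 0.754 -0.173  0.074] w 0.3405242973726902
scene [ 483  255   59   39 1407] [512.   282.75] [ 0.986 -0.429  0.074] w 0.17233918683637975
scene [326 271  30  29 698] [340.5 284.5] [ 0.607 -0.223  0.074] w 0.07471326957671418
scene [287 291  31  31 768] [302.   306.25] [ 0.491 -0.23   0.074] w 0.07397968936853033
scene [329 326  34  36 934] [345.5 343.5] [ 0.526 -0.36   0.074] w 0.07654606899292195
side [ 232    0  102   80 5444] [282.5    31.417] [4.83  7.884 0.074] w 42.49757594112143
side [375   0  14  62 251] [381.5  29. ] [8.687 8.809 0.074] w 36.61033704667689
side [ 309  138   59   66 1960] [338.    156.429] [1.002 0.382 0.074] w 0.36115272511616225
side [491 142  20  26 320] [500.5 149. ] [1.721 0.158 0.074] w 0.2640539885241467
side [387 170  29  18 357] [401.  176.5] [1.087 0.115 0.074] w 0.11472904421701983
side [454 180  46  25 603] [476.5 193.5] [ 1.215 -0.102  0.074] w 0.14370567109705004
side [ 497  186   63   98 2954] [528.   239.75] [ 1.09  -0.356  0.074] w 0.23350855960462316
side [ 361  197   83   82 2061] [402.   244.25] [ 0.768 -0.22   0.074] w 0.21898764461925438
side [338 251  33  28 663] [354. 264.] [ 0.603 -0.233  0.074] w 0.07928150494458053
side [298 265  33  29 752] [314.   279.25] [ 0.488 -0.239  0.074] w 0.07313248156814295
side [ 345  293   38   46 1064] [363.5 308.5] [ 0.527 -0.362  0.074] w 0.0759765774787605
```

View pics/cups.png

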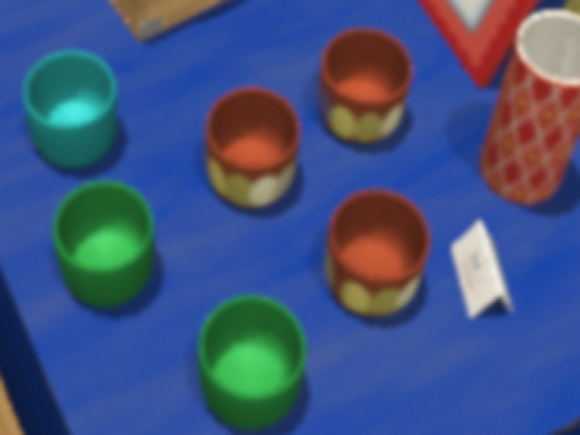

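View pics/crate.png

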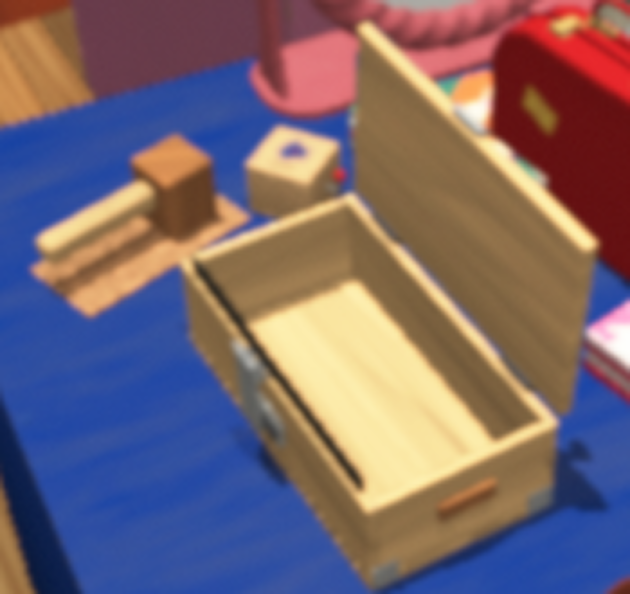

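The crop confirms the three small terracotta cups, all upright, with the green and turquoise look-alikes apart. In the crate crop the rim corners are at (187,263), (372,505), (553,422) and (350,200). The mallet head is at (172,185) with its handle pointing left, towards -x.

```bash
python3 - <<'E'
from h import *
np.set_printoptions(precision=3,suppress=True)
c=shot('scene'); 
f=lambda u,v:(160+u/3.6,110+v/3.6)
P=[(187,263),(372,505),(553,422),(350,200)]
for z in (.096,.126):
    Q=np.array([onz(c,*f(*p),z) for p in P]); print(z,Q[:,:2].ravel(), Q.mean(0), [np.linalg.norm(Q[i]-Q[(i+1)%4]) for i in range(4)])
    d=Q[0]-Q[1]; print('yaw of y', np.degrees(np.arctan2(-d[0],d[1])))
    d=Q[3]-Q[2]; print('yaw of y', np.degrees(np.arctan2(-d[0],d[1])))
print('bottom corner z0', onz(c,*f(378,588),0))
print('mallet top face', [onz(c,*f(*p),.073)[:2] for p in [(132,158),(175,136),(212,155),(172,180)]])
print('handle end top', onz(c,*f(45,243),.06), 'pad corners',[onz(c,*f(*p),.003)[:2] for p in [(33,268),(92,315),(248,215)]])
E
```

```text
0.096 [ 0.468  0.255  0.483 -0.05   0.639 -0.044  0.624  0.261] [0.554 0.106 0.096] [np.float64(0.30451274586225807), np.float64(0.1566444962542056), np.float64(0.3061116223863575), np.float64(0.15600565646686962)]
yaw of y 2.6867918461501343
yaw of y 2.8040333311706664
0.126 [ 0.458  0.222  0.472 -0.072  0.623 -0.067  0.609  0.229] [0.54  0.078 0.126] [np.float64(0.29424516578567866), np.float64(0.15136274719542228), np.float64(0.29579013128974085), np.float64(0.15074544784854965)]
yaw of y 2.6867918461501357
yaw of y 2.804033331170671
bottom corner z0 [ 0.484 -0.053  0.   ]
mallet top face [array([0.489, 0.437]), array([0.536, 0.448]), array([0.555, 0.405]), array([0.509, 0.39 ])]
handle end top [0.382 0.378 0.06 ] pad corners [array([0.374, 0.417]), array([0.399, 0.332]), array([0.578, 0.39 ])]
```

Request:
drive_tool([
  [[0,0,2],0],
  [[0,0,2],0],
  [[0,0,2],0],
  [[0,0,2],0],
  [[0,0,1],0],
  [[0,0,0],0],
  [[0,0,0],0],
  [[0,0,0],0],
  [[0,0,0],0],
  [[0,0,0],0],
], hand=0.3)

```text
time: 1.55
ee_pos: [0.1714, 0.601, 0.3204]
eef_rot: [0.138, 0.99, -0.0, -0.0]
ft_force: [0.3, -0.3, 0.6]
width: 0.0614
grip_force: 0.0
```

Crate centre is about (0.554, 0.106) with yaw about 2.7°, the cups are near (0.49,-0.234), (0.605,-0.228) and (0.526,-0.361), and the mallet head is near (0.522,0.42) with yaw about 18°. Moving over the cups, with the closing line along x.

Request:
drive_tool([
  [[4,-4.3,0],-7.4],
  [[4,-4.3,0],-7.4],
  [[4,-4.3,0],-7.4],
  [[4,-4.3,0],-7.4],
  [[4,-4.3,0],-7.4],
  [[4,-4.3,0],-7.4],
  [[4,-4.3,0],-7.4],
  [[0,-6,0],-7.4],
  [[0,-6,0],-7.4],
  [[0,-6,0],-4.6],
], hand=0.6)

```text
time: 2.8
ee_pos: [0.4512, 0.118, 0.3207]
eef_rot: [0.69, 0.723, 0.0, 0.0]
ft_force: [0.4, -0.5, 0.4]
width: 0.0347
grip_force: 0.0
```

Request:
drive_tool([
  [[0,-6,0],0],
  [[0,-6,0],0],
  [[0,-6,0],0],
  [[0,-6,0],0],
  [[0,-6,0],0],
  [[0,-3,0],0],
  [[0,0,0],0],
  [[0,0,0],0],
  [[0,0,0],0],
  [[0,0,0],0],
])

```text
time: 4.05
ee_pos: [0.4516, -0.2091, 0.3206]
eef_rot: [0.689, 0.725, 0.0, -0.0]
ft_force: [-0.0, 0.7, -0.1]
width: 0.035
grip_force: 0.0
```

```bash
cat > cups.py <<'E'
from h import *
np.set_printoptions(precision=3,suppress=True)
def cups(n,fn=None,z=.074,lo=250):
    c=shot(n,fn); hsv=cv2.cvtColor(c['color'],cv2.COLOR_RGB2HSV)
    m=((hsv[...,0]<14)|(hsv[...,0]>174))&(hsv[...,1]>110)&(hsv[...,2]>40)
    k,l,st,ce=cv2.connectedComponentsWithStats(m.astype(np.uint8)); o=[]
    for i in range(1,k):
        x,y,w,h,a=st[i]
        if a<lo: continue
        ys,xs=np.where(l==i)
        L=(x-.5,ys[xs==x].mean()); R=(x+w-.5,ys[xs==x+w-1].mean())
        A=onz(c,*L,z);B=onz(c,*R,z); W=np.linalg.norm(A-B)
        if .06<W<.1 and x>2 and x+w<558: o.append(((A+B)/2)[:2]); print(n,st[i],o[-1],'w %.3f'%W)
    return c,o
E
python3 - <<'E'
from cups import *
cups('wrist','w1'); cups('scene')
E
```

```text
wrist [ 287  154   64   64 3211] [ 0.495 -0.221] w 0.078
wrist [ 379  155   68   64 3298] [ 0.609 -0.217] w 0.083
scene [231 119  27  23 407] [0.679 0.472] w 0.095
scene [326 271  30  29 700] [ 0.607 -0.223] w 0.075
scene [287 291  31  31 769] [ 0.49  -0.233] w 0.074
scene [328 326  35  36 950] [ 0.527 -0.357] w 0.078
```

View pics/w1.png

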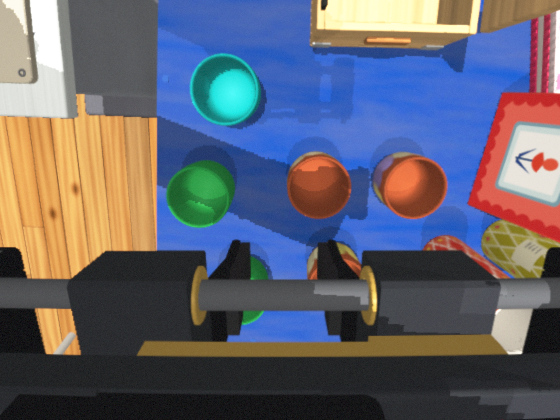

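The wrist view shows cup B at (318,186), cup A at (412,186), the frame at (530,165), the crate's -y end at the top, and cup C hidden beneath the fingers at (335,262). I'll refine by the ellipse centre.

```bash
cat >> cups.py <<'E'
def ell(n,z=.075,lo=600):
    c=shot(n); hsv=cv2.cvtColor(c['color'],cv2.COLOR_RGB2HSV)
    m=((hsv[...,0]<14)|(hsv[...,0]>174))&(hsv[...,1]>110)&(hsv[...,2]>40)
    m=cv2.morphologyEx(m.astype(np.uint8),cv2.MORPH_OPEN,np.ones((5,5)))
    for k in cv2.findContours(m,0,1)[0]:
        if cv2.contourArea(k)<lo: continue
        e=cv2.fitEllipse(cv2.convexHull(k)); p=onz(c,*e[0],z); q=onz(c,e[0][0]+e[1][1]/2,e[0][1],z)
        R=np.linalg.norm(p-q)
        if .034<R<.046: print('ell',np.array(e[0]),np.array(e[1]),p[:2],'R %.4f'%R)
    return c
E
python3 - <<'E'
from cups import *
c=ell('wrist'); print(r.read_state()['ee_pos'])
E
```

```text
ell [412.948 185.762] [63.331 66.778] [ 0.609 -0.216] R 0.0411
ell [318.352 185.563] [63.295 64.511] [ 0.494 -0.222] R 0.0390
[ 0.451 -0.21   0.321]
```

Request:
drive_tool([
  [[0.7,-1.4,0],0],
  [[0,0,-5],0],
  [[0,0,-5],0],
  [[0,0,-5],0],
  [[0,0,-5],0],
  [[0,0,-3],0],
  [[0,0,-1],0],
  [[0,0,-1],0],
  [[0,0,0],0],
  [[0,0,0],0],
])

```text
time: 5.45
ee_pos: [0.459, -0.2241, 0.0715]
eef_rot: [0.689, 0.725, 0.001, 0.001]
ft_force: [0.7, 0.3, -0.1]
width: 0.0346
grip_force: 0.0
```

Request:
drive_tool([
  [[0,0,0],0],
  [[0,0,0],0],
  [[0,0,0],0],
  [[0,0,0],0],
  [[0,0,0],0],
  [[0,0,0],0],
  [[0,0,1],0],
  [[0,0,2],0],
  [[0,0,3],0],
  [[0,0,0],0],
], hand=1, newtons=20)

```text
time: 6.7
ee_pos: [0.4593, -0.2245, 0.1326]
eef_rot: [0.689, 0.725, 0.001, 0.001]
ft_force: [-0.5, -0.3, -2.6]
width: 0.004
grip_force: 19.9
```

Request:
drive_tool([
  [[0,0,4],0],
  [[0,0,5],0],
  [[0,0,4],0],
  [[0.6,4,0],0],
  [[0.6,6,0],0],
  [[0.6,6,0],0],
  [[0.6,4,0],0],
  [[0,0,0],0],
  [[0,0,0],0],
  [[0,0,0],0],
])

```text
time: 7.95
ee_pos: [0.4822, -0.0253, 0.2604]
eef_rot: [0.69, 0.724, -0.0, -0.0]
ft_force: [-0.5, 0.4, -1.4]
width: 0.0041
grip_force: 20.0
```

```bash
python3 - <<'E'
from cups import *
c=shot('wrist','w2'); s=r.read_state(); print(s['width'],s['ft_force'])
cups('scene')
E
```

```text
0.004123158897082781 [ 0.094 -0.03  -0.424]
scene [257 183  30  28 589] [0.607 0.135] w 0.097
scene [326 271  30  29 696] [ 0.607 -0.223] w 0.075
scene [329 326  34  36 934] [ 0.526 -0.36 ] w 0.077
```

View pics/w2.png

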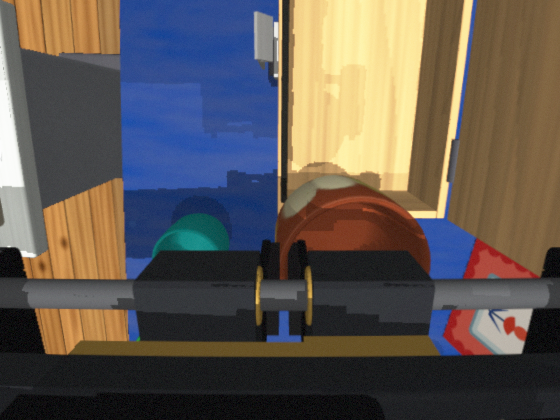

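The wrist view shows the cup held by its rim, the crate's -x rim at column 279, the +x rim from (470,10) to (445,215), and the -y corner at (445,217). The latch is at (264,38).

```bash
python3 - <<'E'
from cups import *
c=shot('wrist')
g=c['color'].astype(int)
for v in (20,80,130,165):
    row=g[v]; print(v,[tuple(row[u]) for u in (276,278,280,283,286,290,294)] if v==80 else '')
for p in [(279,15),(279,80),(279,150),(279,195),(470,5),(460,90),(445,200),(445,217),(264,38),(264,12),(270,62)]:
    print(p,onz(c,*p,.096)[:2],onz(c,*p,.13)[:2])
a=g[:230,255:480].astype(np.uint8)
gr=cv2.Canny(a,40,120)
for v in (20,80,120,150): print(v,255+np.where(gr[v])[0])
for u in (300,400,430): print(u,np.where(gr[:,u-255])[0])
E
```

```text
20 
80 [(np.int64(40), np.int64(52), np.int64(83)), (np.int64(181), np.int64(145), np.int64(107)), (np.int64(239), np.int64(200), np.int64(132)), (np.int64(44), np.int64(42), np.int64(40)), (np.int64(43), np.int64(40), np.int64(39)), (np.int64(153), np.int64(122), np.int64(79)), (np.int64(246), np.int64(216), np.int64(140))]
130 
165 
(279, 15) [0.471 0.127] [0.472 0.119]
(279, 80) [0.473 0.074] [0.474 0.072]
(279, 150) [0.476 0.013] [0.476 0.017]
(279, 195) [ 0.478 -0.031] [ 0.478 -0.022]
(470, 5) [0.633 0.145] [0.617 0.134]
(460, 90) [0.636 0.075] [0.62  0.072]
(445, 200) [ 0.641 -0.028] [ 0.623 -0.019]
(445, 217) [ 0.644 -0.045] [ 0.626 -0.035]
(264, 38) [0.459 0.108] [0.461 0.102]
(264, 12) [0.458 0.129] [0.46 0.12]
(270, 62) [0.465 0.089] [0.466 0.085]
20 [257 272 278 282 288 293 323 424 461 470 474]
80 [268 278 281 288 292 330 365 418 454 462 466]
120 [277 281 287 292 322 363 414 449 457 461]
150 [277 281 287 292 321 337 338 411 445 450 458]
300 [169 170 185 186 209 210 216 217 221 222]
400 [173 191 205 214 215 223]
430 [207 211 218]
```

Request:
drive_tool([
  [[0.8,4,0],0],
  [[0.8,5,0],0],
  [[0.8,5,0],0],
  [[0.8,5,0],0],
  [[0.9,3.6,0],0],
  [[0,0,0],0],
  [[0,0,-4],0],
  [[0,0,-4],0],
  [[0,0,-4],0],
  [[0,0,-2],0],
])

```text
time: 9.35
ee_pos: [0.5225, 0.2003, 0.1185]
eef_rot: [0.69, 0.724, -0.001, -0.0]
ft_force: [1.1, -0.6, -0.5]
width: 0.0037
grip_force: 20.2
```

Request:
drive_tool([
  [[0,0,-1.5],0],
  [[0,0,-1],0],
  [[0,0,-0.8],0],
  [[0,0,-0.4],0],
  [[0,0,0],0],
  [[0,0,0],0],
  [[0,0,0],0],
  [[0,0,0],0],
  [[0,0,0],0],
  [[0,0,0],0],
])

```text
time: 10.6
ee_pos: [0.5234, 0.2021, 0.0836]
eef_rot: [0.689, 0.725, 0.0, 0.0]
ft_force: [0.7, -0.5, -2.2]
width: 0.0042
grip_force: 20.3
```

Request:
drive_tool([
  [[0,0,-0.2],0],
  [[0,0,-0.2],0],
  [[0,0,0],0],
  [[0,0,0],0],
  [[0,0,0],0],
  [[0,0,0],0],
  [[0,0,0],0],
  [[0,0,0],0],
  [[0,0,0],0],
  [[0,0,0],0],
])

```text
time: 11.85
ee_pos: [0.5234, 0.202, 0.0796]
eef_rot: [0.689, 0.725, 0.0, 0.0]
ft_force: [0.1, -0.1, -0.8]
width: 0.004
grip_force: 20.3
```

Request:
drive_tool([
  [[0,0,0],0],
  [[0,0,0],0],
  [[0,0,0],0],
  [[0,0,0],0],
  [[0,0,0],0],
  [[0,0,2],0],
  [[0,0,4],0],
  [[0,0,5],0],
  [[0,0,5],0],
  [[0,0,0],0],
], hand=0.65)

```text
time: 13.1
ee_pos: [0.5252, 0.2026, 0.2436]
eef_rot: [0.689, 0.725, 0.003, 0.001]
ft_force: [0.7, -0.3, 0.4]
width: 0.0305
grip_force: 0.0
```

```bash
python3 - <<'E'
from cups import *
print('in crate'); cups('scene',z=.082); print('tbl'); cups('scene')
E
```

```text
in crate
scene [386 144  30  23 569] [1.068 0.1  ] w 0.100
scene [234 178  26  23 464] [0.556 0.2  ] w 0.078
scene [326 270  30  30 701] [ 0.603 -0.227] w 0.074
scene [329 326  34  36 935] [ 0.523 -0.363] w 0.076
tbl
scene [234 178  26  23 468] [0.558 0.205] w 0.079
scene [326 271  30  29 699] [ 0.607 -0.223] w 0.075
scene [329 326  34  36 935] [ 0.526 -0.36 ] w 0.077
```

```bash
python3 - <<'E'
from cups import *
c=shot('scene')
for p,z in [((352,262),.0),((352,262),.02),((386,288),0),((373,210),.15),((406,245),.15)]: print(p,z,onz(c,*p,z))
E
```

```text
(352, 262) 0.0 [ 0.715 -0.136  0.   ]
(352, 262) 0.02 [ 0.703 -0.148  0.02 ]
(386, 288) 0 [ 0.743 -0.252  0.   ]
(373, 210) 0.15 [ 0.781 -0.109  0.15 ]
(406, 245) 0.15 [ 0.778 -0.245  0.15 ]
```

Request:
drive_tool([
  [[0,-5,1],0],
  [[0,-6,0],0],
  [[0,-6,0],0],
  [[0,-6,0],0],
  [[0.8,-6,0],0],
  [[0.8,-5,0],0],
  [[0.8,0,0],0],
  [[0.8,0,0],0],
  [[0,0,0],0],
  [[0,0,0],0],
])

```text
time: 14.5
ee_pos: [0.5553, -0.137, 0.2493]
eef_rot: [0.689, 0.725, -0.0, -0.0]
ft_force: [0.2, -0.3, -0.1]
width: 0.0304
grip_force: 0.0
```

```bash
python3 - <<'E'
from cups import *
c=ell('wrist'); print(r.read_state()['ee_pos'])
E
```

```text
ell [508.767 321.691] [47.957 57.381] [ 0.821 -0.28 ] R 0.0345
ell [329.303 253.49 ] [57.836 70.484] [ 0.607 -0.206] R 0.0371
[ 0.555 -0.137  0.249]
```

Request:
drive_tool([
  [[0.9,-4,0],0],
  [[0.9,-4.1,0],0],
  [[0,0,-4],0],
  [[0,0,-5],0],
  [[0,0,-4],0],
  [[0,0,-3],0],
  [[0,0,-1.8],0],
  [[0,0,0],0],
  [[0,0,0],0],
  [[0,0,0],0],
])

```text
time: 15.8
ee_pos: [0.5741, -0.2191, 0.0728]
eef_rot: [0.689, 0.725, 0.001, 0.001]
ft_force: [-0.1, -0.1, 0.8]
width: 0.0303
grip_force: 0.0
```

Request:
drive_tool([
  [[0,0,0],0],
  [[0,0,0],0],
  [[0,0,0],0],
  [[0,0,0],0],
  [[0,0,0],0],
  [[0,0,1],0],
  [[0,0,3],0],
  [[0,0,5],0],
  [[0,0,5],0],
  [[0,0,5],0],
], hand=1, newtons=20)

```text
time: 17.05
ee_pos: [0.5728, -0.219, 0.2637]
eef_rot: [0.689, 0.725, 0.0, -0.0]
ft_force: [0.9, -0.4, -2.1]
width: 0.0044
grip_force: 19.9
```

Request:
drive_tool([
  [[-0.8,4,0],0],
  [[-0.8,6,0],0],
  [[-0.8,6,0],0],
  [[-0.8,6,0],0],
  [[-0.7,6,0],0],
  [[-0.6,4.5,0],0],
  [[0,0,-3],0],
  [[0,0,-5],0],
  [[0,0,-4],0],
  [[0,0,-3],0],
])

```text
time: 18.3
ee_pos: [0.5276, 0.1056, 0.1103]
eef_rot: [0.689, 0.725, -0.001, -0.0]
ft_force: [0.5, 1.2, -1.7]
width: 0.0045
grip_force: 19.9
```

Request:
drive_tool([
  [[0,0,-1.2],0],
  [[0,0,-1],0],
  [[0,0,-0.7],0],
  [[0,0,-0.3],0],
  [[0,0,-0.1],0],
  [[0,0,0],0],
  [[0,0,0],0],
  [[0,0,0],0],
  [[0,0,0],0],
  [[0,0,0],0],
])

```text
time: 19.55
ee_pos: [0.5286, 0.1061, 0.0801]
eef_rot: [0.689, 0.725, 0.0, -0.0]
ft_force: [-6.6, -1.2, 13.8]
width: 0.0046
grip_force: 20.5
```

Request:
drive_tool([
  [[0,0,0.1],0],
  [[0,0,0],0],
  [[0,0,0],0],
  [[0,0,0],0],
  [[0,0,0],0],
  [[0,0,2],0],
  [[0,0,4],0],
  [[0,0,5],0],
  [[0,0,5],0],
  [[0,0,0],0],
], hand=0.65)

```text
time: 20.8
ee_pos: [0.5303, 0.1063, 0.2433]
eef_rot: [0.689, 0.725, 0.003, 0.001]
ft_force: [0.1, 0.2, -1.0]
width: 0.0304
grip_force: 0.0
```

Request:
drive_tool([
  [[-0.7,-4,0],0],
  [[-0.7,-6,0],0],
  [[-0.7,-6,0],0],
  [[-0.6,-6,0],0],
  [[-0.6,-6,0],0],
  [[-0.6,-6,0],0],
  [[0,-5,0],0],
  [[0,0,0],0],
  [[0,0,0],0],
  [[0,0,0],0],
])

```text
time: 22.05
ee_pos: [0.4898, -0.2824, 0.2392]
eef_rot: [0.688, 0.725, 0.0, -0.0]
ft_force: [-0.2, 0.1, 0.5]
width: 0.0305
grip_force: 0.0
```

```bash
python3 - <<'E'
from cups import *
print('in crate'); cups('scene',z=.082); print('tbl'); cups('scene',fn='s3')
ell('wrist'); print(r.read_state()['ee_pos'])
E
```

```text
in crate
scene [386 144  30  23 568] [1.068 0.1  ] w 0.100
scene [234 174  27  22 462] [0.564 0.213] w 0.082
scene [248 196  29  24 521] [0.561 0.109] w 0.084
scene [328 326  35  36 953] [ 0.524 -0.36 ] w 0.079
tbl
scene [234 174  27  22 463] [0.568 0.221] w 0.083
scene [248 196  29  24 520] [0.565 0.117] w 0.084
scene [328 326  35  36 953] [ 0.526 -0.358] w 0.080
ell [318.097 252.145] [70.032 75.187] [ 0.528 -0.346] R 0.0383
[ 0.49  -0.283  0.24 ]
```

View pics/s3.png

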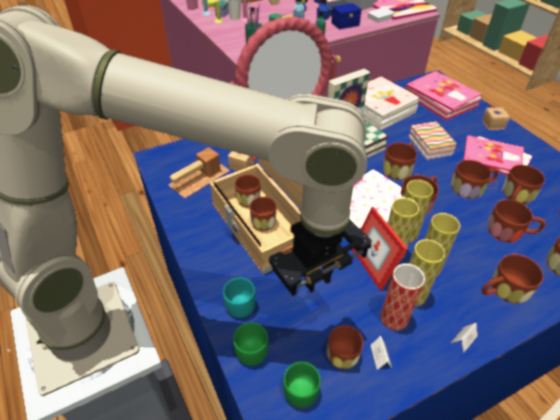

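The scene shows two cups upright in the crate at (247,187) and (263,210), with cup C at (345,347) untouched. Now checking clearances round cup C.

```bash
python3 - <<'E'
from cups import *
c=shot('scene')
print('tumbler top',onz(c,408,277,.18),'bottom', onz(c,397,322,0))
print('green3',onz(c,302,376,.075),'green3 right',onz(c,319,380,.075),'tent',onz(c,381,353,.02))
E
```

```text
tumbler top [ 0.698 -0.336  0.18 ] bottom [ 0.702 -0.346  0.   ]
green3 [ 0.403 -0.377  0.075] green3 right [ 0.429 -0.402  0.075] tent [ 0.606 -0.399  0.02 ]
```

Request:
drive_tool([
  [[0.3,-3,0],0],
  [[0,-3.6,0],0],
  [[0,0,-3],0],
  [[0,0,-5],0],
  [[0,0,-4],0],
  [[0,0,-3],0],
  [[0,0,-1.7],0],
  [[0,0,0],0],
  [[0,0,0],0],
  [[0,0,0],0],
])

```text
time: 23.5
ee_pos: [0.493, -0.3503, 0.0738]
eef_rot: [0.689, 0.725, 0.0, 0.001]
ft_force: [0.1, -0.0, -0.2]
width: 0.0301
grip_force: 0.0
```

Request:
drive_tool([
  [[0,0,0],0],
  [[0,0,0],0],
  [[0,0,0],0],
  [[0,0,0],0],
  [[0,0,0],0],
  [[0,0,1],0],
  [[0,0,3],0],
  [[0,0,5],0],
  [[0,0,5],0],
  [[0,0,5],0],
], hand=1, newtons=20)

```text
time: 24.75
ee_pos: [0.4918, -0.3499, 0.2647]
eef_rot: [0.689, 0.724, 0.0, -0.0]
ft_force: [1.0, -0.6, -2.0]
width: 0.0044
grip_force: 20.0
```

Request:
drive_tool([
  [[0.5,4,0],0],
  [[0.6,6,0],0],
  [[0.6,6,0],0],
  [[0.6,6,0],0],
  [[0.6,6,0],0],
  [[0.6,5,0],0],
  [[0.5,3,0],0],
  [[0,0,0],0],
  [[0,0,-3],0],
  [[0,0,-4],0],
])

```text
time: 26.0
ee_pos: [0.5328, 0.0088, 0.1928]
eef_rot: [0.69, 0.724, 0.001, 0.001]
ft_force: [0.3, -0.3, -2.8]
width: 0.0041
grip_force: 20.0
```

Request:
drive_tool([
  [[0,0,-4],0],
  [[0,0,-3],0],
  [[0,0,-2],0],
  [[0,0,-1],0],
  [[0,0,-0.7],0],
  [[0,0,-0.3],0],
  [[0,0,0],0],
  [[0,0,0],0],
  [[0,0,0],0],
  [[0,0,0],0],
])

```text
time: 27.25
ee_pos: [0.5325, 0.0101, 0.0827]
eef_rot: [0.689, 0.725, 0.0, 0.0]
ft_force: [-0.0, 0.4, -0.6]
width: 0.0039
grip_force: 19.9
```

Request:
drive_tool([
  [[0,0,-0.1],0],
  [[0,0,0],0],
  [[0,0,0],0],
  [[0,0,0],0],
  [[0,0,0],0],
  [[0,0,0],0],
  [[0,0,0],0],
  [[0,0,0],0],
  [[0,0,0],0],
  [[0,0,0],0],
], hand=0.65)

```text
time: 28.5
ee_pos: [0.5323, 0.0101, 0.0816]
eef_rot: [0.689, 0.725, 0.0, -0.0]
ft_force: [-0.6, 0.1, 0.0]
width: 0.0304
grip_force: 0.0
```

Request:
drive_tool([
  [[0,0,2],0],
  [[0,0,4],0],
  [[0,0,5],0],
  [[0,0,5],0],
  [[0,0,5],0],
  [[-2,1,4],0],
  [[-3,1,2],0],
  [[-3,1,0],0],
  [[-3,0,0],0],
  [[0,0,0],0],
], hand=1)

```text
time: 29.75
ee_pos: [0.4214, 0.0401, 0.352]
eef_rot: [0.689, 0.725, 0.001, -0.001]
ft_force: [-0.8, 0.1, 0.4]
width: 0.0004
grip_force: 0.0
```

```bash
python3 - <<'E'
from cups import *
a=shot('side')['color'][110:270,170:360]; b=shot('wrist')['color']
s=shot('scene')['color'][100:280,150:345]
f=lambda i,h:cv2.resize(i,(int(i.shape[1]*h/i.shape[0]),h),interpolation=cv2.INTER_CUBIC)
cv2.imwrite('pics/m1.png',np.hstack([f(b,300),f(a,300)])[...,::-1]); print(r.read_state()['ee_pos'])
cv2.imwrite('pics/s4.png',f(s,560)[...,::-1])
E
```

```text
[0.423 0.04  0.352]
```

View pics/m1.png

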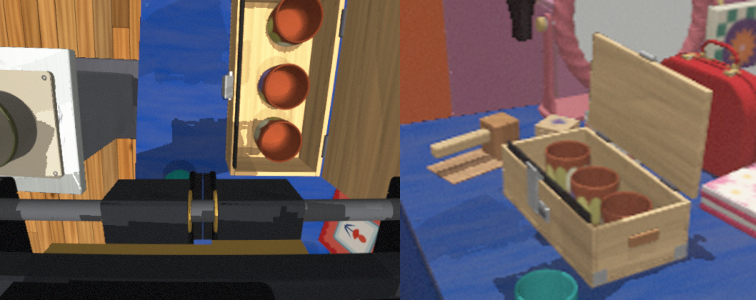

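The picture shows all three cups upright in the crate with the lid open, its top corners in the side view at (273,128) and (336,161). Now the lid geometry and the room behind it.

```bash
python3 - <<'E'
from cups import *
a=shot('scene'); b=shot('side')
print('lid +y top',tri(a,(260.6,116.9),b,(273.5,128)))
print('lid -y top',tri(a,(325.3,178),b,(335.9,160.7)))
f=lambda n,s:cv2.resize(n,None,fx=s,fy=s,interpolation=cv2.INTER_CUBIC)
A=f(a['color'][90:240,220:380],2.5);B=f(b['color'][100:250,230:390],2.5)
cv2.imwrite('pics/lid.png',np.hstack([A,B])[...,::-1])
E
```

```text
lid +y top (array([0.648, 0.273, 0.261]), np.float64(0.0015969385239952812))
lid -y top (array([ 0.67 , -0.036,  0.253]), np.float64(0.003377275488688528))
```

View pics/lid.png

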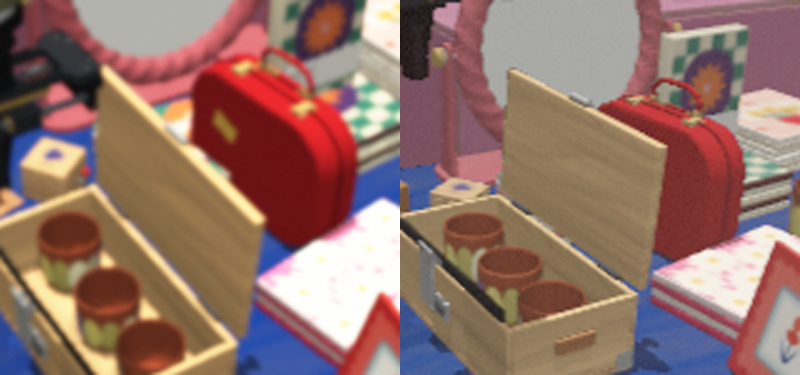

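```bash
python3 - <<'E'
from cups import *
a=shot('scene'); b=shot('side')
F=lambda u,v:(220+u/2.5,90+v/2.5); G=lambda u,v:(230+(u-400)/2.5,100+v/2.5)
for n,p,q in [('case top left front',(212,65),(612,100)),('handle top',(285,46),(675,80)),('case top right',(345,110),(730,140)),('case bottom right',(305,245),(668,256)),('pin? bracket top', (0,0),(0,0))][:4]:
    print(n,tri(a,F(*p),b,G(*q)))
E
```

```text
case top left front (array([0.824, 0.302, 0.19 ]), np.float64(0.00979887115117008))
handle top (array([0.897, 0.253, 0.223]), np.float64(0.005395895864600985))
case top right (array([0.952, 0.186, 0.149]), np.float64(0.005172361759475655))
case bottom right (array([0.834, 0.118, 0.024]), np.float64(0.03331692648614958))
```

Room behind the lid is ample. The lid leans at about 1.69 rad, with its top edge at x≈0.66, z≈0.26. Going over it and behind.

Request:
drive_tool([
  [[3,1,0],0],
  [[4.5,1.2,0],0],
  [[5,1.2,0],0],
  [[5,1.2,0],0],
  [[5,1.2,0],0],
  [[4,1.2,0],0],
  [[2.7,0.2,0],0],
  [[0,0,0],0],
  [[0,0,0],0],
  [[0,0,0],0],
])

```text
time: 31.35
ee_pos: [0.7139, 0.1122, 0.3523]
eef_rot: [0.689, 0.725, 0.0, 0.0]
ft_force: [-0.6, 0.7, 0.1]
width: 0.0004
grip_force: 0.0
```

Request:
drive_tool([
  [[0,0,-3],0],
  [[0,0,-4],0],
  [[0,0,-3],0],
  [[0,0,-2],0],
  [[0,0,0],0],
  [[-1,0,0],0],
  [[-1,0,0],0],
  [[-1,0,0],0],
  [[-1,0,0],0],
  [[0,0,0],0],
])

```text
time: 32.6
ee_pos: [0.6738, 0.1123, 0.232]
eef_rot: [0.689, 0.725, 0.0, -0.0]
ft_force: [0.5, 0.4, 0.4]
width: 0.0005
grip_force: 0.0
```

Request:
drive_tool([
  [[-1,0,0],0],
  [[-1,0,0],0],
  [[-1.3,0,0],0],
  [[-1.3,0,0],0],
  [[-1.3,0,-0.2],0],
  [[-1.2,0,-0.5],0],
  [[-1.2,0,-0.6],0],
  [[-1.1,0,-0.7],0],
  [[-1,0,-0.6],0],
  [[0,0,0],0],
])

```text
time: 33.85
ee_pos: [0.5692, 0.1123, 0.2051]
eef_rot: [0.689, 0.725, -0.0, -0.001]
ft_force: [0.4, 0.4, -0.6]
width: 0.0006
grip_force: 0.0
```

```bash
python3 - <<'E'
from cups import *
a=shot('side')['color'][90:270,170:370]
cv2.imwrite('pics/lid2.png',cv2.resize(a,None,fx=2.5,fy=2.5)[...,::-1])
E
```

```text
(no output)
```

View pics/lid2.png

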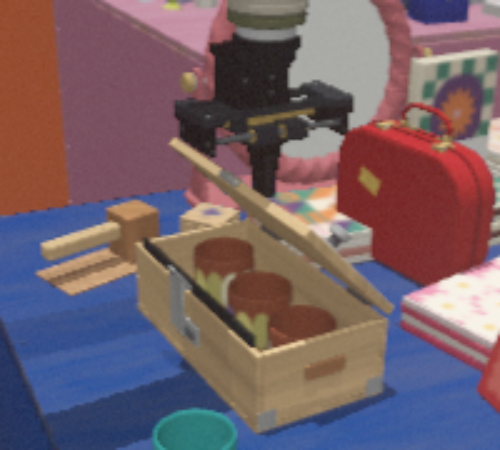

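The lid is following the finger and stands at about 0.9 rad. Continuing down the arc.

Request:
drive_tool([
  [[-0.8,0,-0.9],0],
  [[-0.8,0,-1],0],
  [[-0.8,0,-1],0],
  [[-0.8,0,-1],0],
  [[-0.4,0,-1],0],
  [[-0.4,0,-1],0],
  [[-0.3,0,-1],0],
  [[-0.3,0,-0.8],0],
  [[0,0,0],0],
  [[0,0,0],0],
])

```text
time: 35.15
ee_pos: [0.5242, 0.112, 0.1284]
eef_rot: [0.689, 0.725, -0.0, -0.0]
ft_force: [-0.8, 0.3, -0.3]
width: 0.0005
grip_force: 0.0
```

Request:
drive_tool([
  [[0,0,1],0],
  [[-1.4,-0.4,0.5],0],
  [[-1.4,-0.4,0],0],
  [[0,0,-0.5],0],
  [[0,0,-0.5],0],
  [[0,0,-0.5],0],
  [[0,0,-0.4],0],
  [[0,0,-0.3],0],
  [[0,0,-0.2],0],
  [[0,0,0],0],
])

```text
time: 36.4
ee_pos: [0.4959, 0.1042, 0.1198]
eef_rot: [0.689, 0.725, -0.001, -0.001]
ft_force: [-10.4, 0.7, 16.6]
width: 0.0007
grip_force: 8.1
```

Request:
drive_tool([
  [[0,0,-0.2],0],
  [[0,0,-0.1],0],
  [[0,0,-0.1],0],
  [[0,0,0],0],
  [[0,0,0],0],
  [[0,0,0],0],
  [[0,0,0],0],
  [[0,0,0],0],
  [[0,0,0],0],
  [[0,0,0],0],
])

```text
time: 37.65
ee_pos: [0.496, 0.1042, 0.1182]
eef_rot: [0.689, 0.725, -0.001, -0.002]
ft_force: [-25.8, -3.2, 55.2]
width: 0.0001
grip_force: 27.3
```

Request:
drive_tool([
  [[0,0,0.3],0],
  [[0,0,0.5],0],
  [[0,0,2],0],
  [[-3,0,5],0],
  [[-3,0,5],0],
  [[-3,-3,5],0],
  [[0,-4,3],0],
  [[0,0,0],0],
  [[0,0,0],0],
  [[0,0,0],0],
])

```text
time: 38.9
ee_pos: [0.4075, 0.0361, 0.3204]
eef_rot: [0.689, 0.725, -0.001, 0.0]
ft_force: [0.4, -1.4, -0.9]
width: 0.0004
grip_force: 0.0
```

```bash
python3 - <<'E'
from cups import *
a=shot('side')['color'][150:260,210:340]; b=shot('wrist')['color']; s=shot('scene')['color'][110:280,155:345]
f=lambda i,h:cv2.resize(i,(int(i.shape[1]*h/i.shape[0]),h),interpolation=cv2.INTER_CUBIC)
print(r.read_state()['ee_pos'])
cv2.imwrite('pics/m2.png',np.hstack([f(s,330),f(a,330)])[...,::-1])
cv2.imwrite('pics/w5.png',b[...,::-1])
E
```

```text
[0.408 0.036 0.321]
```

View pics/m2.png

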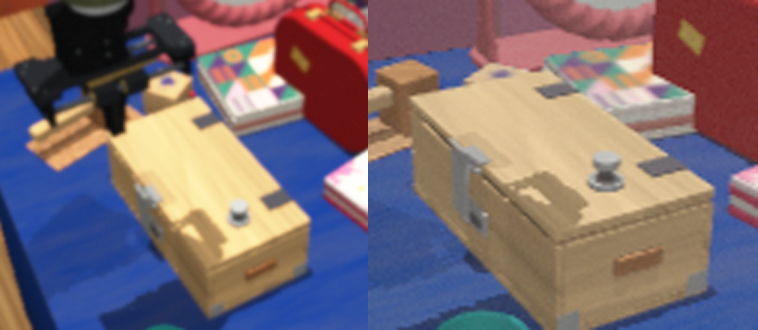

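View pics/w5.png

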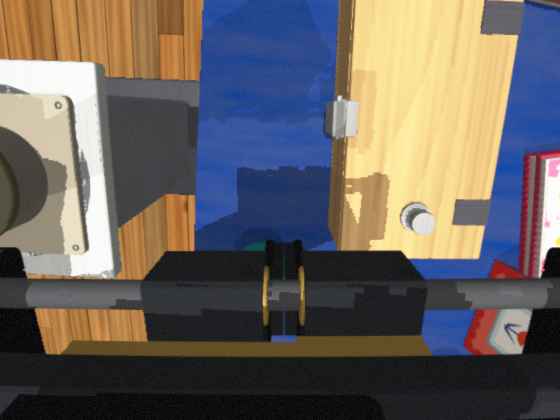

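The lid lies shut with the hook's top reaching over its edge at (343,117) in the wrist view, and the pin head is at about (422,220). Checking numerically.

```bash
python3 - <<'E'
from cups import *
c=shot('wrist')
C=np.array([.554,.107]);a=np.radians(2.6);R=np.array([[np.cos(a),-np.sin(a)],[np.sin(a),np.cos(a)]])
L=lambda u,v,z:(onz(c,u,v,z)[:2]-C)@R*1000
print('hook',[L(u,117,.13) for u in (326,333,343,357)],[L(343,v,.13) for v in (97,138)])
print('lid edges z.108',[L(u,v,.108) for u,v in [(347,60),(343,150),(340,200),(514,60),(481,257)]])
hsv=cv2.cvtColor(c['color'],cv2.COLOR_RGB2HSV)
m=(hsv[190:250,390:450,1]<60).astype(np.uint8)
k,l,st,ce=cv2.connectedComponentsWithStats(m)
for i in range(1,k):
    if st[i][4]>80: print('pin',st[i],ce[i]+[390,190],onz(c,*(ce[i]+[390,190]),.136))
for p in [(424,221),(405,217)]: print(p,onz(c,*p,.136),onz(c,*p,.11),L(*p,.136))
for z in (.108,.136): print('expected pin px',z,proj(c,[.557,.002,z]))
# front lid edge profile under the latch: column intensities
E
```

```text
hook [array([-108.227,    2.733]), array([-101.326,    2.792]), array([-91.46,   2.88]), array([-77.63 ,   3.013])] [array([-92.421,  21.774]), array([-90.403, -17.548])]
lid edges z.108 [array([-86.501,  58.264]), array([-85.943, -32.136]), array([-86.32 , -87.845]), array([85.119, 61.636]), array([  86.313, -157.121])]
pin [ 10  13  35  32 839] [417.238 218.375] [0.55  0.007 0.136]
(424, 221) [0.558 0.004 0.136] [ 0.57  -0.004  0.11 ] [  -0.746 -102.685]
(405, 217) [0.537 0.008 0.136] [ 0.547 -0.     0.11 ] [-21.542 -98.341]
expected pin px 0.108 [[413.185 215.025]]
expected pin px 0.136 [[422.781 223.09 ]]
```

Request:
drive_tool([
  [[4,3,-4],0],
  [[4.8,3.8,-4],0],
  [[0,0,-4],0],
  [[0,0,-3],0],
  [[0,0,-2],0],
  [[0,0,-1.5],0],
  [[0,0,-0.9],0],
  [[0,0,-0.3],0],
  [[0,0,0],0],
  [[0,0,0],0],
])

```text
time: 40.35
ee_pos: [0.4771, 0.0912, 0.1376]
eef_rot: [0.689, 0.725, -0.002, -0.005]
ft_force: [-0.0, -0.2, -0.3]
width: 0.0006
grip_force: 0.0
```

Request:
drive_tool([
  [[0,0,-0.1],0],
  [[0,0,0],0],
  [[0,0,0],0],
  [[0,0,0],0],
  [[0,0,0],0],
  [[0,0,0],0],
  [[0,0,0],0],
  [[0,0,0],0],
  [[0,0,0],0],
  [[0,0,0],0],
])

```text
time: 41.6
ee_pos: [0.4768, 0.0911, 0.1361]
eef_rot: [0.689, 0.725, -0.002, -0.005]
ft_force: [-0.5, -0.0, -0.1]
width: 0.0003
grip_force: 0.0
```

Request:
drive_tool([
  [[1,0.7,0],0],
  [[0.9,0.6,0],0],
  [[0,0,-0.4],0],
  [[0,0,-0.4],0],
  [[0,0,-0.4],0],
  [[0,0,-0.2],0],
  [[0,0,0],0],
  [[0,0,0],0],
  [[0,0,0],0],
  [[0,0,0],0],
])

```text
time: 42.85
ee_pos: [0.4958, 0.1041, 0.1222]
eef_rot: [0.689, 0.725, -0.002, -0.005]
ft_force: [-0.1, 0.8, 0.6]
width: 0.0003
grip_force: 0.0
```

Request:
drive_tool([
  [[0,0,-0.1],0],
  [[0,0,0],0],
  [[0,0,0],0],
  [[0,0,0],0],
  [[0,0,0],0],
  [[0,0,0],0],
  [[0,0,0],0],
  [[0,0,0],0],
  [[0,0,0],0],
  [[0,0,0],0],
])

```text
time: 44.1
ee_pos: [0.4958, 0.1041, 0.1211]
eef_rot: [0.689, 0.725, -0.002, -0.005]
ft_force: [-1.2, 0.7, 3.7]
width: 0.0005
grip_force: 1.8
```

Request:
drive_tool([
  [[0,0,-0.1],0],
  [[0,0,-0.1],0],
  [[0,0,-0.05],0],
  [[0,0,0],0],
  [[0,0,0],0],
  [[0,0,0],0],
  [[0,0,0],0],
  [[0,0,0],0],
  [[0,0,0],0],
  [[0,0,0],0],
])

```text
time: 45.35
ee_pos: [0.4958, 0.1042, 0.1195]
eef_rot: [0.689, 0.725, -0.002, -0.005]
ft_force: [-7.2, -0.3, 19.6]
width: 0.0004
grip_force: 10.0
```

Request:
drive_tool([
  [[0,0,0.1],0],
  [[0,0,0.1],0],
  [[0,0,0.05],0],
  [[0,0,0],0],
  [[0,0,0],0],
  [[0,0,0],0],
  [[0,0,0],0],
  [[0,0,0],0],
  [[0,0,0],0],
  [[0,0,0],0],
])

```text
time: 46.6
ee_pos: [0.4958, 0.1042, 0.1211]
eef_rot: [0.689, 0.725, -0.002, -0.005]
ft_force: [-0.1, 0.7, 5.1]
width: 0.0004
grip_force: 2.5
```

The contact height at low force (lid lifted only about 1 mm) and the stiff response show the latch has caught. Now over to the mallet for a look.

Request:
drive_tool([
  [[0,0,2],0],
  [[0,0,4],0],
  [[0,0,4],0],
  [[0,0,4],0],
  [[-1,3,3],0],
  [[-1,4,1],0],
  [[-1,5,0],0],
  [[-1,5,0],0],
  [[0,0,0],0],
  [[0,0,0],0],
], hand=0.2)

```text
time: 47.85
ee_pos: [0.4558, 0.2731, 0.3006]
eef_rot: [0.689, 0.725, -0.003, -0.004]
ft_force: [0.8, -0.2, 0.5]
width: 0.0695
grip_force: 0.0
```

```bash
python3 - <<'E'
from cups import *
c=shot('wrist'); s=r.read_state(); print(s['ee_pos'],s['width'])
im=c['color'][:250].copy()
g=cv2.resize(im,None,fx=1.4,fy=1.4,interpolation=cv2.INTER_CUBIC)
cv2.imwrite('pics/mal.png',g[...,::-1])
E
```

```text
[0.456 0.273 0.301] 0.0697346518106031
```

View pics/mal.png

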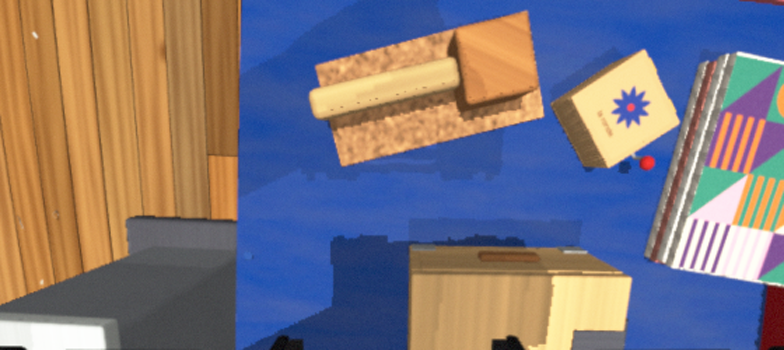

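The wrist crop shows the mallet on its pad: handle from (313,103) to (458,74), head-top corners (457,30) and (527,12), and pad corners (316,66), (342,166) and (543,116). The mallet hasn't been disturbed.

```bash
python3 - <<'E'
from cups import *
c=shot('wrist')
f=lambda u,v,z:onz(c,u/1.4,v/1.4,z)[:2]
a=f(313,103,.06);b=f(458,74,.06); d=b-a
print('handle',a,b,np.linalg.norm(d),np.degrees(np.arctan2(d[1],d[0])))
for e in [((310,90),(455,60)),((318,117),(460,88))]:
    d=f(*e[1],.06)-f(*e[0],.06); print(np.degrees(np.arctan2(d[1],d[0])))
print('head top',[f(*p,.073) for p in [(457,30),(527,12),(537,84),(467,96)]],np.mean([f(*p,.073) for p in [(457,30),(527,12),(537,84),(467,96)]],0))
p=[f(*q,.003) for q in [(316,66),(342,166),(543,116)]]
d=p[2]-p[1]; yaw=np.arctan2(d[1],d[0]); ctr=(p[0]+p[2])/2
print('pad',p,np.linalg.norm(d),np.degrees(yaw),'ctr',ctr,'spot',ctr+.05*np.array([np.cos(yaw),np.sin(yaw)]))
E
```

```text
handle [0.382 0.382] [0.494 0.409] 0.11479901139665494 13.397113566828102
13.66415459507894
13.713057269895488
head top [array([0.489, 0.437]), array([0.539, 0.452]), array([0.552, 0.403]), array([0.501, 0.392])] [0.52  0.421]
pad [array([0.374, 0.418]), array([0.399, 0.333]), array([0.579, 0.387])] 0.1876805291497943 16.520324079497705 ctr [0.477 0.402] spot [0.524 0.417]
```

Request:
drive_tool([
  [[0,1,0],10.2],
  [[0.1,1.3,0],10.2],
  [[0.1,1.4,0],10.2],
  [[0.1,1.4,0],10.2],
  [[0.1,1.4,0],10.2],
  [[0.1,1.4,0],10.2],
  [[0.1,1.4,0],10.2],
  [[0.1,1.4,0],10.2],
  [[0.1,1.4,0],10.2],
  [[0.1,1,0],10.2],
])

```text
time: 49.2
ee_pos: [0.4654, 0.4045, 0.3013]
eef_rot: [-0.132, 0.991, -0.005, -0.001]
ft_force: [0.2, -0.2, -0.5]
width: 0.0694
grip_force: 0.0
```

```bash
python3 - <<'E'
from cups import *
s=r.read_state(); print(s['ee_pos'],s['eef_rot'],s['joint_positions'])
M=Ro.from_quat(s['eef_rot']).as_matrix(); print('tool y ang',np.degrees(np.arctan2(M[1,1],M[0,1])))
c=shot('wrist','w7')
g=cv2.cvtColor(c['color'],cv2.COLOR_RGB2HSV)
for n,z in [('grip',.06)]: print(proj(c,[.465,.4035,.06]),proj(c,[.382,.382,.06]),proj(c,[.52,.42,.073]))
E
```

```text
[0.465 0.405 0.301] [-0.132  0.991 -0.005 -0.001] [-1.346  0.343  0.734  1.397 -0.22   1.494  1.214]
tool y ang 105.2239958132958
[[285.046 175.318]] [[286.09   99.637]] [[286.15  224.938]]
```

```bash
python3 - <<'E'
from cups import *
c=shot('wrist'); a=c['color'].astype(int)
for v in (115,135,155,175):
    row=a[v,230:340]; print(v,[tuple(int(k) for k in x) for x in row[::6]])
E
```

```text
115 [(32, 57, 112), (34, 55, 109), (32, 55, 108), (249, 201, 130), (246, 194, 125), (245, 190, 124), (241, 182, 118), (174, 126, 84), (249, 221, 144), (253, 232, 158), (254, 243, 171), (184, 140, 92), (202, 146, 95), (220, 157, 104), (251, 210, 138), (37, 84, 180), (47, 88, 177), (44, 84, 175), (48, 88, 178)]
135 [(29, 53, 110), (37, 60, 109), (43, 59, 108), (139, 102, 72), (206, 147, 95), (246, 192, 128), (229, 168, 113), (216, 154, 100), (248, 218, 143), (248, 220, 144), (254, 243, 171), (213, 154, 101), (224, 162, 108), (244, 189, 124), (194, 137, 94), (50, 91, 177), (53, 90, 175), (46, 89, 180), (45, 87, 177)]
155 [(40, 60, 110), (43, 60, 109), (40, 59, 107), (88, 74, 81), (158, 113, 73), (155, 110, 74), (158, 114, 72), (187, 133, 87), (247, 218, 144), (249, 219, 143), (226, 183, 121), (107, 74, 51), (153, 108, 71), (126, 89, 57), (136, 97, 63), (34, 51, 91), (37, 85, 174), (40, 84, 175), (44, 84, 176)]
175 [(37, 57, 109), (37, 58, 108), (40, 61, 109), (50, 60, 103), (167, 118, 78), (142, 100, 64), (163, 115, 75), (175, 126, 83), (226, 184, 122), (235, 197, 131), (149, 118, 77), (131, 94, 62), (123, 88, 58), (132, 98, 63), (134, 99, 69), (31, 48, 91), (50, 79, 151), (47, 82, 157), (43, 78, 156)]
```

Request:
drive_tool([
  [[0,0,-3],0],
  [[0,0,-4.5],0],
  [[0,0,-5],0],
  [[0,0,-4.5],0],
  [[0,0,-4],0],
  [[0,0,-3],0],
  [[0,0,-1.4],0],
  [[0,0,-1],0],
  [[0,0,0],0],
  [[0,0,0],0],
])

```text
time: 50.55
ee_pos: [0.4653, 0.4055, 0.0381]
eef_rot: [-0.13, 0.991, -0.005, -0.0]
ft_force: [0.1, -0.5, -0.2]
width: 0.0698
grip_force: 0.0
```

Request:
drive_tool([
  [[0,0,0],0],
  [[0,0,0],0],
  [[0,0,0],0],
  [[0,0,0],0],
  [[0,0,0],0],
  [[0,0,0],0],
  [[0,0,0],0],
  [[0,0,0],0],
  [[0,0,0],0],
  [[0,0,0],0],
], hand=1, newtons=45)

```text
time: 51.8
ee_pos: [0.4647, 0.4052, 0.0371]
eef_rot: [-0.13, 0.991, -0.005, -0.001]
ft_force: [-0.8, 0.6, 0.7]
width: 0.0233
grip_force: 45.0
```

Request:
drive_tool([
  [[0,0,1],0],
  [[0,0,2],0],
  [[0,0,3],0],
  [[0,0,4],0],
  [[0,0,4],0],
  [[0,0,3],0],
  [[0,0,2.3],0],
  [[0.4,-3,0],0],
  [[0.5,-5,0],0],
  [[0.5,-5,0],0],
])

```text
time: 53.05
ee_pos: [0.479, 0.2732, 0.2313]
eef_rot: [-0.13, 0.991, -0.005, -0.001]
ft_force: [1.1, -1.0, -2.2]
width: 0.0235
grip_force: 44.9
```

Request:
drive_tool([
  [[0.5,-5,0],0],
  [[0.5,-5,0],0],
  [[0.5,-5,0],0],
  [[0.5,-5,0],0],
  [[0.3,-4,0],0],
  [[0,-3,0],0],
  [[0,-1.7,0],0],
  [[0,0,0],0],
  [[0,0,0],0],
  [[0,0,0],0],
])

```text
time: 54.3
ee_pos: [0.5018, -0.0106, 0.23]
eef_rot: [-0.131, 0.991, -0.005, -0.001]
ft_force: [-0.6, 0.3, -2.6]
width: 0.0236
grip_force: 44.9
```

```bash
python3 - <<'E'
from cups import *
s=r.read_state(); print(s['ee_pos'],s['eef_rot'],s['joint_positions'],s['ft_force'])
M=Ro.from_quat(s['eef_rot']).as_matrix(); print('tool y ang',np.degrees(np.arctan2(M[1,1],M[0,1])))
f=lambda i,h:cv2.resize(i,(int(i.shape[1]*h/i.shape[0]),h),interpolation=cv2.INTER_CUBIC)
a=shot('scene')['color'][110:290,190:390];b=shot('side')['color'][90:270,210:410]
cv2.imwrite('pics/m3.png',np.hstack([f(a,360),f(b,360)])[...,::-1])
E
```

```text
[ 0.502 -0.011  0.23 ] [-0.131  0.991 -0.005 -0.001] [-1.03   0.049  0.999  1.82  -0.031  1.296  1.811] [-0.632  0.269 -2.629]
tool y ang 105.08351003187082
```

Request:
drive_tool([
  [[0.5,0,0],0],
  [[0.5,0.1,0],0],
  [[0,0,-2],0],
  [[0,0,-2],0],
  [[0,0,-1],0],
  [[0,0,0],0],
  [[0,0,-1.2],0],
  [[0,0,-1.2],0],
  [[0,0,-0.3],0],
  [[0,0,0],0],
], hand=1, newtons=60)

```text
time: 55.65
ee_pos: [0.5119, -0.0113, 0.1543]
eef_rot: [-0.13, 0.991, -0.005, -0.001]
ft_force: [-11.7, -1.6, 23.0]
width: 0.023
grip_force: 60.0
```

Request:
drive_tool([
  [[0,0,-0.1],0],
  [[0,0,0],0],
  [[0,0,0.3],0],
  [[0,0,1.5],0],
  [[0,0,2.5],0],
  [[0,0,3],0],
  [[0,3,0],0],
  [[0,5,0],0],
  [[0,5,0],0],
  [[0,5,0],0],
])

```text
time: 56.9
ee_pos: [0.5116, 0.1709, 0.2254]
eef_rot: [-0.13, 0.991, -0.005, -0.001]
ft_force: [0.4, -0.3, -2.4]
width: 0.0232
grip_force: 60.0
```

```bash
python3 - <<'E'
from cups import *
c=shot('side'); b=shot('scene')
f=lambda i,h:cv2.resize(i,(int(i.shape[1]*h/i.shape[0]),h),interpolation=cv2.INTER_CUBIC)
cv2.imwrite('pics/m4.png',np.hstack([f(c['color'][110:270,200:340],400),f(b['color'][110:280,170:330],400)])[...,::-1])
for n,k in (('side',c),('scene',b)):
    for z in (.108,.120,.136): print(n,z,proj(k,[.557,.003,z]))
    p=proj(k,[.557,.003,.12])[0].astype(int); hsv=cv2.cvtColor(k['color'],cv2.COLOR_RGB2HSV)
    y0,x0=p[1]-25,p[0]-20
    m=(hsv[y0:y0+45,x0:x0+40,1]<50).astype(np.uint8)
    kk,l,st,ce=cv2.connectedComponentsWithStats(m)
    print([ (st[i]+[x0,y0,0,0,0]).tolist() for i in range(1,kk) if st[i][4]>10])
E
```

```text
side 0.108 [[288.206 212.277]]
side 0.12 [[288.35  208.399]]
side 0.136 [[288.545 203.163]]
[[284, 183, 24, 8, 144], [300, 193, 8, 6, 22], [300, 203, 8, 6, 33], [283, 206, 13, 8, 83]]
scene 0.108 [[278.576 223.797]]
scene 0.12 [[278.583 220.746]]
scene 0.136 [[278.593 216.609]]
[[291, 209, 7, 8, 38], [272, 217, 12, 10, 90]]
```

View pics/m4.png

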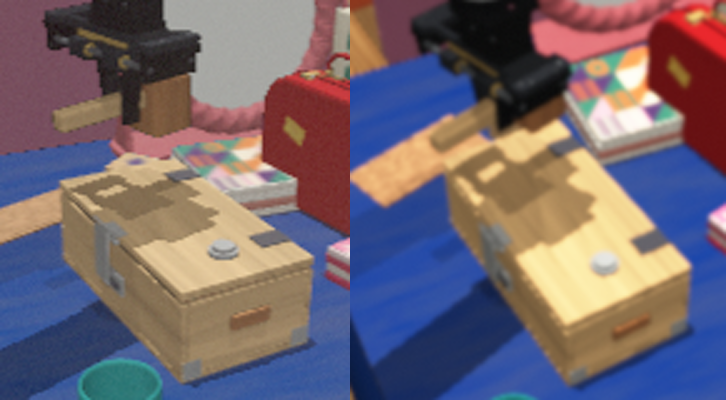

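The picture shows the pin head down close to the lid at (222,248) in the left crop, the latch holding, and the mallet held level. Returning the mallet to its pad.

Request:
drive_tool([
  [[-0.5,3,0],0],
  [[-0.7,4,0],0],
  [[-0.7,4,0],0],
  [[-0.7,4,0],0],
  [[-0.7,4,0],0],
  [[-0.7,3,0],0],
  [[-0.7,1.5,0],0],
  [[0,0,0],0],
  [[0,0,0],0],
  [[0,0,0],0],
])

```text
time: 58.25
ee_pos: [0.4655, 0.4027, 0.2254]
eef_rot: [-0.129, 0.992, -0.005, -0.001]
ft_force: [-0.6, 0.4, -2.9]
width: 0.0235
grip_force: 60.0
```

Request:
drive_tool([
  [[-0.1,0.2,-3],0],
  [[0,0,-4],0],
  [[0,0,-4],0],
  [[0,0,-3],0],
  [[0,0,-2],0],
  [[0,0,-1],0],
  [[0,0,-0.8],0],
  [[0,0,-0.6],0],
  [[0,0,0],0],
  [[0,0,0],0],
])

```text
time: 59.5
ee_pos: [0.464, 0.4063, 0.0416]
eef_rot: [-0.13, 0.991, -0.005, -0.001]
ft_force: [-1.1, -0.6, -2.2]
width: 0.0233
grip_force: 60.0
```

```bash
python3 - <<'E'
from cups import *
s=r.read_state(); print(s['ee_pos'],s['ft_force'],s['torque'])
E
```

```text
[0.464 0.406 0.042] [-1.07  -0.62  -2.221] [ 0.041  0.163 -0.023]
```

Request:
drive_tool([
  [[0.1,-0.1,-0.2],0],
  [[0,0,-0.1],0],
  [[0,0,-0.1],0],
  [[0,0,0],0],
  [[0,0,0],0],
  [[0,0,0],0],
  [[0,0,0],0],
  [[0,0,0],0],
  [[0,0,0],0],
  [[0,0,0],0],
])

```text
time: 60.75
ee_pos: [0.4648, 0.4051, 0.0371]
eef_rot: [-0.13, 0.991, -0.005, -0.001]
ft_force: [-0.6, -0.1, -2.9]
width: 0.0233
grip_force: 60.0
```

Request:
drive_tool([
  [[0,0,-0.1],0],
  [[0,0,0],0],
  [[0,0,0],0],
  [[0,0,0],0],
  [[0,0,0],0],
  [[0,0,0],0],
  [[0,0,0],0],
  [[0,0,0],0],
  [[0,0,0],0],
  [[0,0,0],0],
])

```text
time: 62.0
ee_pos: [0.4648, 0.4051, 0.0362]
eef_rot: [-0.13, 0.991, -0.005, -0.001]
ft_force: [-3.1, -2.4, 5.0]
width: 0.0237
grip_force: 60.0
```

Contact. Releasing by opening fully, then lifting.

Request:
drive_tool([
  [[0,0,0],0],
  [[0,0,0],0],
  [[0,0,0],0],
  [[0,0,0],0],
  [[0,0,0],0],
  [[0,0,0],0],
  [[0,0,0],0],
  [[0,0,0],0],
  [[0,0,0],0],
  [[0,0,0],0],
], hand=0.2)

```text
time: 63.25
ee_pos: [0.4648, 0.4051, 0.0361]
eef_rot: [-0.13, 0.991, -0.005, -0.001]
ft_force: [0.5, 0.0, 0.8]
width: 0.0695
grip_force: 0.0
```

Request:
drive_tool([
  [[0,0,2],0],
  [[0,0,3],0],
  [[0,0,4],0],
  [[0,0,5],0],
  [[0,0,5],0],
  [[0,0,5],0],
  [[0,0,2],0],
  [[0,0,0],0],
  [[0,0,0],0],
  [[0,0,0],0],
])

```text
time: 64.5
ee_pos: [0.4644, 0.4048, 0.295]
eef_rot: [-0.13, 0.991, -0.006, -0.002]
ft_force: [-0.5, -0.2, 0.5]
width: 0.0698
grip_force: 0.0
```

```bash
python3 - <<'E'
from cups import *
c=shot('wrist'); print(r.read_state()['ee_pos'])
old=cv2.imread('pics/w7.png')[...,::-1]
# expected centreline; columns of bright handle rows, and head blob
for n,im in (('before',old),('now',c['color'])):
    h=cv2.cvtColor(np.ascontiguousarray(im),cv2.COLOR_RGB2HSV); o=[]
    for v in (115,135,155):
        m=np.where((im[v,240:330,0]>215)&(im[v,240:330,1]>175)&(im[v,240:330,2]>110))[0]+240; o.append((round(float(np.median(m)),1),len(m)))
    print(n,o)
a=shot('scene'); s0=cv2.imread('pics/scene0.png')[...,::-1].astype(int)
d=np.abs(a['color'].astype(int)-s0).sum(2)
print('mallet zone diff',d[140:198,165:225].mean(), 'bystanders', d[200:330,330:430].mean(), 'greens',d[275:405,215:325].mean())
dd=(d>90).astype(np.uint8)[140:198,165:225]; print(cv2.boundingRect(dd) if dd.any() else 0, dd.sum())
E
```

```text
[0.464 0.405 0.295]
before [(278.5, 48), (286.5, 32), (284.0, 13)]
now [(282.5, 42), (286.0, 31), (283.5, 24)]
mallet zone diff 56.27040229885058 bystanders 19.517076923076925 greens 20.627902097902098
(22, 12, 38, 46) 782
```

Request:
drive_tool([
  [[-2,1,1],0],
  [[-3,2,0],0],
  [[-4,2,0],0],
  [[-4,2,0],0],
  [[-4,2,0],0],
  [[-4,2,0],0],
  [[-3,2,0],0],
  [[-2,1,0],0],
  [[0,0,0],0],
  [[0,0,0],0],
])

```text
time: 65.85
ee_pos: [0.2059, 0.5445, 0.3059]
eef_rot: [-0.13, 0.992, -0.006, -0.001]
ft_force: [0.2, -0.6, 0.3]
width: 0.0694
grip_force: 0.0
```

```bash
python3 - <<'E'
from cups import *
print(r.read_state()['ee_pos'])
for n in ('scene','side'):
    a=shot(n,n+'_end'); s0=cv2.imread(f'pics/{n}0.png')[...,::-1].astype(int)
    d=(np.abs(cv2.GaussianBlur(a['color'],(3,3),0).astype(int)-cv2.GaussianBlur(s0.astype(np.uint8),(3,3),0)).sum(2)>100).astype(np.uint8)
    d=cv2.morphologyEx(d,cv2.MORPH_OPEN,np.ones((2,2)))
    k,l,st,ce=cv2.connectedComponentsWithStats(d)
    print(n,[st[i].tolist() for i in range(1,k) if st[i][4]>15 and st[i][0]>130])
# mallet head: scene column/row shift by template match of mallet patch
    y,x,h,w=(143,166,52,64) if n=='scene' else (165,182,48,58)
    T=s0[y:y+h,x:x+w].astype(np.uint8); m=cv2.matchTemplate(a['color'],T,cv2.TM_CCOEFF_NORMED); _,v,_,p=cv2.minMaxLoc(m); print('mallet match',v,p,'was',(x,y))
E
```

```text
[0.206 0.544 0.306]
scene [[260, 116, 26, 25, 262], [269, 137, 12, 7, 60], [214, 139, 114, 114, 5175], [261, 170, 5, 5, 19], [297, 210, 6, 6, 25], [275, 222, 9, 6, 41], [316, 236, 11, 15, 89], [326, 271, 32, 42, 1101], [287, 291, 33, 44, 1190], [328, 326, 36, 47, 1352], [161, 369, 4, 12, 34]]
mallet match 0.8760412335395813 (166, 143) was (166, 143)
side [[273, 131, 33, 24, 449], [225, 145, 113, 83, 3799], [283, 168, 7, 3, 19], [262, 174, 16, 6, 54], [271, 216, 54, 18, 192], [339, 252, 45, 95, 2875], [298, 266, 35, 47, 1362], [155, 398, 4, 11, 29]]
mallet match 0.8322151303291321 (182, 165) was (182, 165)
```

The only differences from the start are the lid and the cup spots. The mallet stands exactly where it did, and the bystanders are unmoved. Handing in.

```bash
python3 -c "
from bench import r
print(r.close_job())"
```

```text
the job is handed in; nothing more can be done
None
```

I packed all three cups upright in the crate and shut the lid, with every force and height sign showing the latch caught. I knocked the pin down with the mallet and stood the mallet back on its pad, then handed the job in after about 66 s; it returned no verdict.

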